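Earth the antennas: free the left-hand lock and push the earthing bar home

TASK

Earth the antennas for the night: unscrew the lock knob of the earthing unit, which has a left-hand thread, by turning it clockwise seen from above (never the other way) until its engraved line points at the engraved mark on the bridge, letting it rise as it unscrews without pressing down or pulling up on it by more than about 10 N, and let go. Then push the aluminium bar by its upright lug along the channel into the black terminal block until you feel it bear on the hidden stop, and lean on it there for half a second with about 10 N (25 N is too much). Leave the bar there and the knob at the mark, and do not disturb the other things on the desk.

Things in the scene. Friction and masses are not known exactly. Their poses are not given: they have to be found in the camera images.
- unit: Grey earthing unit fixed to the desk: plate 96 x 264 x 10 mm, origin under its middle, z up. A channel along y (at x = 0, walls to z = 24 mm) holds the bar. A bridge (86 mm in x, 36 mm in y, top at z = 32 mm) crosses it at y = 5 mm and carries the lock knob. At the +y end a black terminal block (76 mm wide, y = 74 to 130 mm, 44 mm high) hides the stop.
- mark (a point): The engraved mark: a dark line 16 x 4 mm along the unit's x axis on top of the bridge, at its +x end. The point is the middle of the line, 34.5 mm to the unit's +x of the knob's axis.
- knob (a joint): Turn of the left-hand lock knob, rad, growing clockwise seen from above. Its engraved line points at the mark at 2.80; it starts at 0.35 to 0.85; range -0.3 to 3.7. Clockwise unscrews: the knob rises 3 mm per rad. Its spindle end sits in a hole in the bar and locks it below about 2.0. It resists with 0.1 N m and stays where left.
- knob_grip (a point): On the knob's vertical axis, half-way up its grip; moves with it. x axis: along the white-filled engraved line, which runs from the middle to one end of the grip's top. Black knob: grip bar 46 mm long (x), 14 mm wide (y), 26 mm high, centred here, on a round flange 48 mm wide, 8 mm high, whose top is 13 mm below this point.
- lug (a point): Centre of the bar's upright lug, axes as the unit's: 24 mm wide (x), 10 mm thick (y), 36 mm high, foot 22 mm above the desk. It starts near y = -105 mm in the unit's frame and is pushed to the unit's +y. The bar meets the hidden stop after 36 to 54 mm; this differs each time and is not measured: feel for it. The stop is hard. Sliding takes about 2 N.
- bar: The loose aluminium earthing bar in the channel, 150 x 26 x 12 mm, about 160 g, long side along the unit's y; origin under its middle. The lug stands at its -y end (lug's centre 70 mm to -y of this origin); its +y end goes into the terminal block.
- mug_rim (a point): White mug, 80 mm wide and 90 mm high, bystander; point at the centre of its mouth.
- microphone: Desk microphone on a round foot 100 mm wide, 147 mm high, bystander; origin under the foot.
- screwdriver: Screwdriver lying on the desk, bystander; origin under its middle.
- bush (a joint): Axial float of the knob's threaded brass bush in the bridge, m, positive up. It sits on spring washers, 8 N per mm, and reads about 0 when the knob is left alone; the knob and knob_grip move up and down with it on top of the rise by turning. Pressing on or pulling at the knob with 14 N (1.8 mm) strains the thread.
Mind the look-alikes: they are no part of the job. There is more than one size of the bar; the one meant has the size given above.

How it is judged (in metres and radians):
On the way, in this order (a step that is already met when the one before it is completed fails the run):
1. the knob has been turned clockwise to the mark and let go (value of joint knob between 2.6 and 3 rad and contact force between the fingers and unit below 0.5 N), for 0.2 s.
2. the bar is leaned on against the hidden stop (y of lug in the frame of unit above -0.071 m and contact force between bar and unit above 5 N and contact force between the fingers and bar above 4 N), for 0.2 s.
At the end, for the whole second after the job is handed in: The knob's line is within 0.2 rad of the mark (joint 2.6 to 3.0), the bar has been pushed against the stop and stays in the terminal block (lug centre beyond y = -71 mm in the unit's frame), at rest (value of joint knob between 2.6 and 3 rad and y of lug in the frame of unit above -0.071 m and linear speed of bar below 0.01 m/s); the robot touches nothing.
It fails at once if the knob is turned the wrong way (counterclockwise, tighter, joint below 0.1) (value of joint knob below 0.1 rad).
It fails at once if the knob is pressed down or pulled up with more than about 14 N (the bush is moved by 1.8 mm) (value of joint bush below -0.0018 m or value of joint bush above 0.0018 m).
It fails at once if the bar is pushed with more than 25 N (contact force between the fingers and bar above 25 N).
It fails at once if the mug, the microphone or the screwdriver is moved by 20 mm (distance of any of mug_rim, microphone, screwdriver from where it was at the start of the episode above 0.02 m).
It also fails if it takes over 69 s, if anything falls off the work surface, if the arm or the gripper's body presses on something with over 40 N, if the wrist force passes 120 N, or if a joint passes its speed limit or range.

ROBOT

A 7-joint arm with a two-finger parallel gripper is mounted at the origin on the work surface. World frame = base frame: x ahead of the robot, y to its left, z up, the work surface at z = 0. Lengths are in m, angles in degrees, forces in N, time in s.
With the tool pointing down it reaches from about 0.4 to 0.875 m from the base axis. Payload 6.5 kg.
Tool frame: the origin (TCP) lies on the centre line of the jaws, within the pads' length; the fingertips stand 25 mm ahead of it and the grasp point (between the pads) lies 6 mm ahead of it; z points along the fingers, y is the line along which they close (so a half turn about z gives the same grasp; the last joint's range is limited). The gripper opens to 85 mm and grips with 20 to 120 N. Pads are 22 mm wide; open, the fingers measure 114 mm over their backs; the gripper's body (76 mm by 85 mm) begins 54 mm behind the grasp point. The pads swing forward as they close: fully open they stand 13 mm farther back than shut.
Start: joints at [-68.881, 30.733, -0.252, 88.115, 0.149, 61.152, -4.079], TCP at [0.274, 0.59, 0.256] pointing down, gripper open.
Joint ranges: [-154.64, 154.64], [-21.42, 123.67], [-72.66, 72.17], [13.99, 137.28], [-74.86, 254.86], [10.95, 109.41], [-158.01, 158.01]. Speed limits (degrees/s): [136.94, 136.94, 180, 180, 180, 180, 180].

INTERFACE

Orientations are given as [roll, pitch, yaw] about the fixed x, y, z axes, in that order (R = Rz(yaw) Ry(pitch) Rx(roll)).
In Python, from rig import r gives the robot as it stands.
- The arm moves only by the tool move_arm, never from a script. Its argument "targets" is a list of rows, each a list of 5 numbers: the closure in counts, from 0 (fully open) to 255 (shut), then the shift along the tool's x, y, z in m, then the turn about the tool's z in rad. In form: [[jaw, tx, ty, tz, turn], ...]. A call has 1 to 8 rows; each row shifts and turns the commanded pose from where the row before left it, along the tool's axes as they then stand; what a row does not reach is not made up. A row lasts 1/10 s, in which the tool goes at most 50 mm and 8.59 degrees, less where a joint would pass 70% of its speed; a pose out of reach is approached as far as the arm can. A call is refused whole if a number of a shift passes 0.05 or a number of a turn 0.15, either way. A call with a gripper value outside its range is refused whole. The fingers move at their own pace and stop on an object; "force" is the grip in N (left out, the last holds). Time passes only in rows, so rows that do not move let the fingers close. It gives the time, the measured TCP pose, the force, the opening and the grip force at its end, in the units of the state.
- r.get_state(): the state, without advancing time (a new reading comes with each control period).
- r.capture(name): name is "side" or "top" or "wrist"; returns (picture, depth): 400x640x3 uint8, red, green, blue; 400x640 float32, m along the optical axis (not along the pixel's ray), 0 where there is no reading.
- r.calibration(name): a dict with "mtx" (3x3 intrinsics, pixels), "pose" (4x4, takes a point from camera to world coordinates). Camera axes: x right, y down, z forward; pixel columns grow to the right and rows downward; lengths in m; the calibration is good to about 2 mm. A picture is of the moment at which its call begins: read the wrist's pose just before it. calibration takes no time and is no camera call; for the wrist camera it gives the pose at the moment of the call.
- r.finish_job(): hands the job in; it is judged then, once.
Trained networks look in the newest picture that a camera, given by its name, has taken for a name from the list of things; names that differ only in an ending like _2 or _b are one class to them, and where a whole thing is asked for, a point or a joint stands for the part that bears it (a point fixed in the world has none). Each returns a list of dicts, best first, with "p" (0 to 1); they miss things now and then, are a little off and sometimes report something else, mostly with a low value. They report only what shows in the picture. A call takes as long as a camera call. They do not tell look-alikes from the thing itself.
- r.regions_of(camera, name): "pixels" (400x640 bool, what is visible of it) and "bbox" ([left, top, right, bottom] in pixels, round what is visible of it).
- r.landmark_of(camera, name): "at" ([column, row] in pixels: a listed point, or the origin of a listed thing).
The state is a dict: "t": time; "qpos": joint angles; "qvel": joint speeds; "effort": joint torques, N m; "ee_pos": TCP position; "eef_rot": TCP orientation; "contact_force": force on the tool from outside, world axes, zero at the start; "wrist_torque": the same for the moment, N m; "width": opening from 0.0 (shut) to 1.0 (fully open); "gripper_force": force on a finger pad.
Only numpy, scipy, OpenCV 4.12 (cv2) and the standard library are available. Lean on these libraries where they do the work, as an engineer would, in place of code of your own. Each camera call takes 0.05 s, during which the arm holds its last target. There are 200 camera calls.

## Working session

There is one attempt and no reset: what is moved stays moved. The work goes in short steps, Python scripts to look and compute and a tool call to move; the robot and the scene stay as the last step left them, time stands still between calls to the robot, and variables do not carry over. Pictures are saved under pics/ and viewed, at most 10 in all, crops included, and the job is handed in when it is done.

Besides the shell and the picture viewer there is one more tool, called after ">>>" by a JSON object that holds its "fn" and its "kwargs". move_arm: Moves the arm, as the interface text tells. Its arguments: {"type":"object","properties":{"targets":{"type":"array","items":{"type":"array","items":{"type":"number"}}},"force":{"type":"number"}},"required":["targets"]}

```bash
mkdir -p pics; cat > h.py <<'E'
from rig import r
import numpy as np, cv2
def px2w(cam,uv,depth=None,z=None,cal=None):
    c=cal or r.calibration(cam); K=np.array(c["mtx"]);P=np.array(c["pose"])
    d=np.linalg.inv(K)@np.array([uv[0],uv[1],1.0])
    if z is not None:
        w=P[:3,:3]@d; return P[:3,3]+w*(z-P[2,3])/w[2]
    return P[:3,:3]@(d*depth)+P[:3,3]
def save(n,img): cv2.imwrite("pics/"+n,cv2.cvtColor(img,cv2.COLOR_RGB2BGR))
E
python3 - <<'E'
from h import *
s=r.get_state();print(s)
a,d=r.capture("top");save("top.png",a);np.save("topd.npy",d)
for n in ["unit","bar","mug_rim","microphone","screwdriver"]:
    for q in r.regions_of("top",n)[:4]: print(n,round(q["p"],2),q["bbox"])
for n in ["unit","mark","knob_grip","lug","bar","mug_rim","microphone","screwdriver"]:
    for q in r.landmark_of("top",n)[:4]:
        u,v=np.round(q["at"]).astype(int); print(n,round(q["p"],2),q["at"],px2w("top",q["at"],d[v,u]))
b,_=r.capture("side");save("side.png",b)
E
```

```text
{'t': 0.0, 'qpos': array([-68.88002242,  30.7784683 ,  -0.25490263,  88.17001324,
         0.14693426,  61.15264976,  -4.07880198]), 'qvel': array([ 0.14267371,  0.04826533, -0.12637677, -0.05756173,  0.0378373 ,
       -0.02618702,  0.00577228]), 'effort': array([ 6.37814919e-04, -5.83405316e+01,  1.04873780e+00, -2.59104216e+01,
        1.22876710e-02,  9.65203217e-03,  4.78016773e-05]), 'ee_pos': array([0.27355793, 0.58898273, 0.25540663]), 'eef_rot': array([-1.79899323e+02,  5.31196548e-03,  1.55091346e+02]), 'contact_force': array([ 0.03072719, -0.21618459,  0.41981517]), 'wrist_torque': array([-0.028499  , -0.00209755, -0.01542534]), 'gripper_force': 0.0, 'width': 1.0015549770778467}
unit 0.74 [279.0, 170.1, 364.9, 217.0]
bar 0.98 [196.6, 244.0, 268.9, 283.8]
bar 0.73 [309.3, 186.7, 357.0, 202.1]
bar 0.45 [317.8, 241.5, 350.8, 257.0]
mug_rim 0.79 [158.3, 202.7, 204.6, 234.1]
microphone 0.77 [414.3, 231.0, 456.0, 260.2]
microphone 0.52 [276.4, 169.3, 364.5, 214.7]
screwdriver 0.86 [318.3, 127.8, 352.0, 138.4]
screwdriver 0.64 [276.9, 168.7, 366.4, 215.9]
screwdriver 0.24 [416.3, 229.9, 457.4, 263.5]
unit 0.75 [321.8, 189.4] [ 0.58071672 -0.00587997  0.07045235]
unit 0.41 [319.9, 134.8] [ 0.76129933 -0.0060259   0.00227622]
mark 0.63 [320.8, 180.3] [ 0.61228156 -0.0042264   0.03422445]
knob_grip 0.63 [318.6, 187.8] [0.58562676 0.00340303 0.07127478]
lug 0.93 [205.5, 250.0] [0.41258354 0.34089326 0.05960075]
lug 0.74 [350.0, 253.5] [ 0.38894136 -0.08510799  0.03837627]
bar 0.82 [336.2, 194.2] [ 0.56941125 -0.05040608  0.02295726]
bar 0.73 [330.2, 251.8] [ 0.39293226 -0.02732608  0.00090843]
bar 0.69 [234.2, 264.5] [0.36340217 0.26775071 0.01259556]
mug_rim 0.76 [177.9, 218.9] [0.50773556 0.44192157 0.0077104 ]
microphone 0.61 [432.3, 245.7] [ 0.40440327 -0.33642798  0.02487321]
screwdriver 0.9 [321.1, 137.0] [ 0.74921441 -0.00925378  0.02212057]
screwdriver 0.27 [321.7, 190.6] [ 0.57883988 -0.00575127  0.05327369]
```

View pics/top.png

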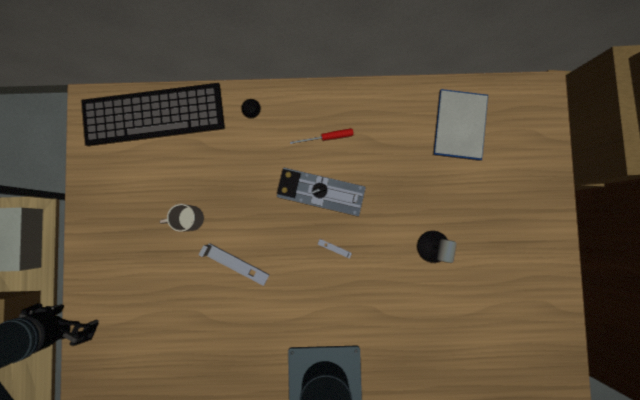

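View pics/side.png

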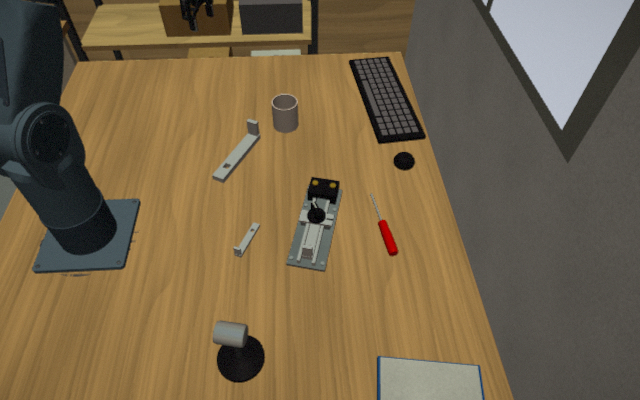

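The bar lookalikes: the bar in the unit's channel (336,194), the loose big one (234,264) and the small one (335,249). I choose the one in the unit, since the block is on its +y end and the sizes fit. The wrist camera will check this.

```bash
python3 - <<'E'
from h import *
s=r.get_state();P=np.array(r.calibration("wrist")["pose"]);from scipy.spatial.transform import Rotation as R
T=np.eye(4);T[:3,:3]=R.from_euler("xyz",s["eef_rot"],degrees=True).as_matrix();T[:3,3]=s["ee_pos"]
print(np.round(np.linalg.inv(T)@P,3));print(r.calibration("wrist")["mtx"])
E
```

```text
[[ 0.001 -0.954 -0.299  0.075]
 [ 1.     0.001  0.    -0.001]
 [ 0.    -0.299  0.954 -0.118]
 [ 0.     0.     0.     1.   ]]
[[288.49442072   0.         318.34423233]
 [  0.         288.49442072 196.60446841]
 [  0.           0.           1.        ]]
```

>>> {"fn": "move_arm", "kwargs": {"targets": [[0,-0.033,-0.026,0,0],[0,-0.033,-0.026,0,0],[0,-0.033,-0.026,0,0],[0,-0.033,-0.026,0,0],[0,-0.033,-0.026,0,0],[0,-0.033,-0.026,0,0],[0,-0.033,-0.026,0,0],[0,-0.033,-0.026,0,0]]}}

```text
t: 1.55
ee_pos: [0.4263, 0.2881, 0.2566]
eef_rot: [180.0, 0.0, 155.1]
contact_force: [1.1, -0.6, 0.2]
width: 1.005
gripper_force: 0.0
```

>>> {"fn": "move_arm", "kwargs": {"targets": [[0,-0.033,-0.026,0,0],[0,-0.033,-0.026,0,0],[0,-0.033,-0.026,0,0],[0,-0.033,-0.026,0,0],[0,-0.033,-0.026,0,0],[0,-0.033,-0.026,0,0],[0,-0.033,-0.026,0,0],[0,-0.03,-0.02,0,0]]}}

```text
t: 2.35
ee_pos: [0.5779, -0.0061, 0.2566]
eef_rot: [-180.0, 0.0, 155.0]
contact_force: [0.3, -0.1, -0.5]
width: 1.001
gripper_force: 0.0
```

```bash
cat > look.py <<'E'
from h import *; import sys
def look(n):
    r.get_state()
    s=r.get_state();cal=r.calibration("wrist");a,d=r.capture("wrist")
    print("t",s["t"],"pos",np.round(s["ee_pos"],4),np.round(s["eef_rot"],1),"q",np.round(s["qpos"],1),"F",np.round(s["contact_force"],1))
    for k in ["unit","mark","knob_grip","lug","bar"]:
        for q in r.landmark_of("wrist",k)[:3]:
            u,v=np.clip(np.round(q["at"]).astype(int),0,[639,399]); print(k,round(q["p"],2),np.round(q["at"]),np.round(px2w("wrist",q["at"],d[v,u],cal=cal),4))
    save(n,a);np.savez("last.npz",a=a,d=d,P=cal["pose"],K=cal["mtx"])
look(sys.argv[1])
E
python3 look.py w1.png
```

```text
t 2.35 pos [ 0.5779 -0.0061  0.2566] [-180.    0.  155.] q [-13.6  23.9  12.7 100.   -6.1  56.7  66.5] F [ 0.3 -0.1 -0.5]
unit 0.59 [320. 169.] [ 0.5747 -0.0039  0.0414]
mark 0.92 [326. 195.] [ 0.6094 -0.0105  0.0327]
knob_grip 0.56 [328. 176.] [0.5792 0.0045 0.0707]
lug 0.87 [179.  40.] [ 0.3841 -0.0829  0.0267]
lug 0.83 [234. 192.] [ 0.5541 -0.1022  0.0571]
bar 0.84 [294. 173.] [ 0.5691 -0.0359  0.0209]
bar 0.7 [228.  44.] [ 0.4053 -0.0399  0.0079]
```

View pics/w1.png

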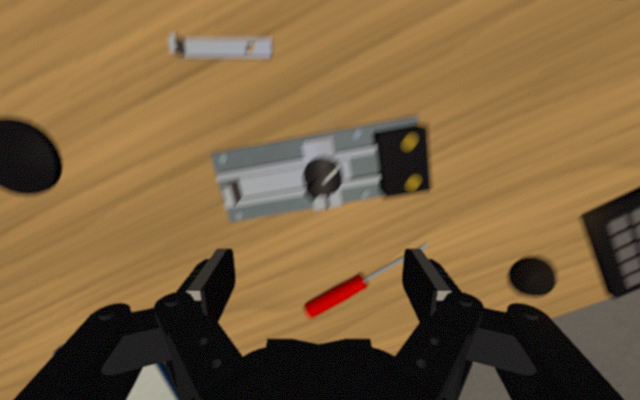

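The view shows the unit, with the knob at (322,178), its white line toward (338,168), the mark at (322,200), the lug at (232,192) and the terminal block at (405,160). The small bar at (222,47) is a lookalike. Next I turn toward the grip direction and come closer.

>>> {"fn": "move_arm", "kwargs": {"targets": [[0,0,0,0.013,0.142],[0,0,0,0.013,0.142],[0,0,0,0.013,0.142],[0,0,0,0.013,0.142],[0,0,0,0.013,0.142],[0,0,0,0.013,0.142],[0,0,0,0.012,0.142],[0,0,0,0,0]]}}

```text
t: 3.45
ee_pos: [0.5757, -0.0014, 0.1648]
eef_rot: [-179.8, -0.0, 98.2]
contact_force: [-0.5, 0.5, 1.0]
width: 1.002
gripper_force: 0.0
```

```bash
python3 look.py w2.png; python3 - <<'E'
import numpy as np,cv2
a=cv2.imread("pics/w2.png");cv2.imwrite("pics/w2c.png",cv2.resize(a[60:300,180:500],None,fx=2.5,fy=2.5,interpolation=cv2.INTER_CUBIC))
E
```

```text
t 3.45 pos [ 0.5757 -0.0014  0.1648] [-179.8   -0.    98.2] q [-22.   32.   23.8 104.8 -17.   47.   18.6] F [-0.5  0.5  1. ]
unit 0.84 [322. 190.] [0.5772 0.0121 0.0687]
mark 0.77 [358. 206.] [ 0.6139 -0.0082  0.0326]
knob_grip 0.88 [330. 201.] [0.5845 0.0043 0.0685]
lug 0.92 [116. 244.] [ 0.3879 -0.0838  0.0276]
bar 0.89 [150. 198.] [ 0.4107 -0.0388  0.008 ]
```

View pics/w2c.png

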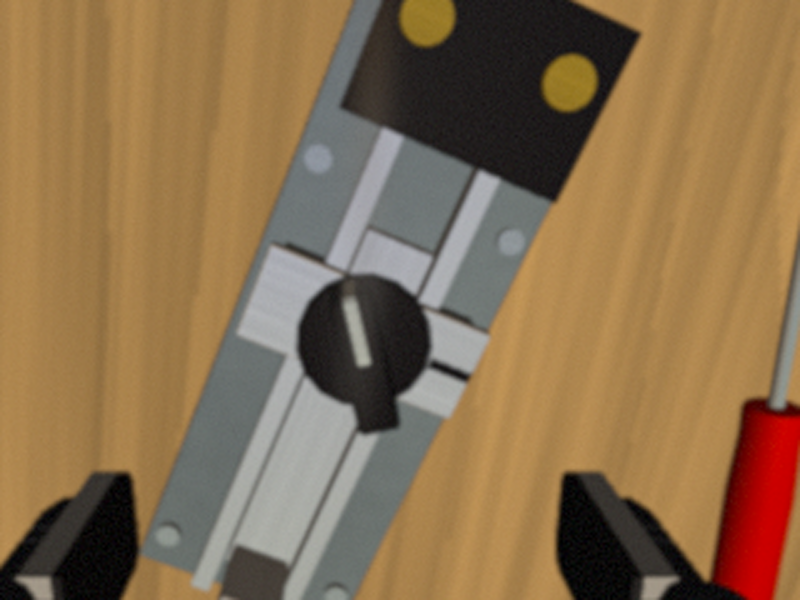

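The crop shows the correct unit: the knob grip runs from (350,285) to (380,428) in the crop, with the white line toward (348,295). The mark is at (450,371), the bar runs under the bridge, and the block is at the top.

```bash
python3 - <<'E'
from h import *
z=np.load("last.npz");d=z["d"];cal=dict(mtx=z["K"],pose=z["P"])
def f(u,v,Z=None):
    u,v=180+u/2.5,60+v/2.5
    dd=np.median(d[int(v)-1:int(v)+2,int(u)-1:int(u)+2]); 
    p=px2w("w",(u,v),dd,cal=cal); q=px2w("w",(u,v),z=Z,cal=cal) if Z else None
    return p,q
for n,u,v,Z in [("mid",366,362,None),("linetip",348,295,None),("farend",379,420,None),("mark",450,371,.032),("blkL",343,105,.044),("blkR",555,200,.044),("brL_top",275,246,.032),("brL_bot",238,334,.032),("brR_top",489,331,.032),("brR_bot",450,416,.032),("plateL1",350,15,.01),("plateL2",145,550,.01),("lug",255,572,None)]:
    p,q=f(u,v,Z); print(n,np.round(p,4),None if q is None else np.round(q,4))
E
```

```text
mid [0.5825 0.0009 0.0694] None
linetip [0.5739 0.0205 0.0658] None
farend [ 0.5896 -0.0181  0.0689] None
mark [ 0.6163 -0.0105  0.0323] [ 0.6164 -0.0106  0.032 ]
blkL [0.5642 0.0758 0.0436] [0.5642 0.0758 0.044 ]
blkR [0.637  0.0565 0.0436] [0.6368 0.0566 0.044 ]
brL_top [0.5472 0.026  0.0313] [0.5472 0.0261 0.032 ]
brL_bot [ 0.5353 -0.0144  0.0115] [ 0.5376 -0.0078  0.032 ]
brR_top [6.33e-01 6.00e-04 9.40e-03] [0.6275 0.0065 0.032 ]
brR_bot [ 0.6263 -0.0408  0.001 ] [ 0.6198 -0.0283  0.032 ]
plateL1 [0.562  0.1059 0.0102] [0.562  0.1059 0.01  ]
plateL2 [ 0.5048 -0.1186  0.0102] [ 0.5047 -0.1187  0.01  ]
lug [ 0.5547 -0.1033  0.0371] None
```

>>> {"fn": "move_arm", "kwargs": {"targets": [[0,0,0.0073,0,0],[0,0,0,0.02,-0.12],[0,0,0,0.03,-0.12],[60,0,0,0.027,0],[120,0,0,0,0],[120,0,0,0,0]], "force": 20}}

```text
t: 4.35
ee_pos: [0.585, -0.0026, 0.0898]
eef_rot: [180.0, 0.0, 111.9]
contact_force: [0.9, 0.1, 1.2]
width: 0.533
gripper_force: 0.0
```

```bash
python3 look.py w3.png; python3 - <<'E'
import numpy as np,cv2
a=cv2.imread("pics/w3.png");cv2.imwrite("pics/w3c.png",cv2.resize(a[100:400,120:520],None,fx=2,fy=2,interpolation=cv2.INTER_CUBIC))
E
```

```text
t 4.35 pos [ 0.585  -0.0026  0.0898] [180.    0.  111.9] q [-17.   38.6  17.5 105.  -17.3  39.   32.4] F [0.9 0.1 1.2]
unit 0.95 [313. 213.] [0.5748 0.0176 0.0697]
mark 0.85 [352. 246.] [ 0.6119 -0.0081  0.0323]
lug 0.59 [222. 340.] [0.5561 0.0015 0.1448]
lug 0.58 [  6. 220.] [ 0.3856 -0.0827  0.0228]
bar 0.9 [285. 250.] [ 0.5718 -0.0327  0.0222]
bar 0.71 [ 67. 168.] [ 0.4096 -0.0375  0.0089]
bar 0.31 [318. 242.] [0.583  0.0031 0.0685]
```

View pics/w3c.png

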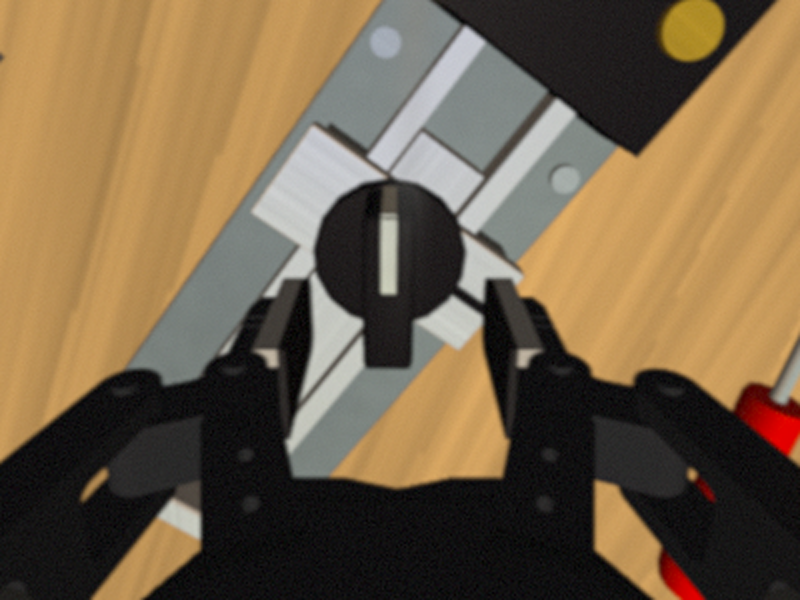

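The grip is aligned with the tool, about 2 mm left of the jaw centre and 3 mm ahead. I correct, descend and close gently.

>>> {"fn": "move_arm", "kwargs": {"targets": [[120,0.003,-0.002,0,0],[120,0,0,0.008,0],[120,0,0,0.007,0],[120,0,0,0,0],[160,0,0,0,0],[180,0,0,0,0],[185,0,0,0,0],[190,0,0,0,0]], "force": 20}}

```text
t: 5.45
ee_pos: [0.5817, -0.0004, 0.0745]
eef_rot: [180.0, 0.0, 111.9]
contact_force: [0.4, -0.2, -0.1]
width: 0.257
gripper_force: 0.0
```

>>> {"fn": "move_arm", "kwargs": {"targets": [[205,0,0,0,0],[212,0,0,0,0],[220,0,0,0,0],[235,0,0,0,0],[235,0,0,0,0]], "force": 20}}

```text
t: 5.95
ee_pos: [0.5813, -0.0005, 0.0743]
eef_rot: [-180.0, -0.0, 111.9]
contact_force: [-0.6, -0.9, 0.5]
width: 0.153
gripper_force: 23.6
```

>>> {"fn": "move_arm", "kwargs": {"targets": [[235,0,0,-0.0003,0.1],[235,0,0,-0.0003,0.1],[235,0,0,-0.0003,0.1],[235,0,0,-0.0003,0.1],[235,0,0,0,0]]}}

```text
t: 6.45
ee_pos: [0.5811, -0.0005, 0.0754]
eef_rot: [-179.9, 0.0, 88.9]
contact_force: [-2.6, -0.8, 2.0]
width: 0.152
gripper_force: 23.7
```

>>> {"fn": "move_arm", "kwargs": {"targets": [[235,0,0,-0.0004,0.1],[235,0,0,-0.0003,0.1],[235,0,0,-0.0003,0.1],[235,0,0,-0.0003,0.1],[235,0,0,-0.0003,0.1],[235,0,0,-0.0003,0.1],[235,0,0,0,0]]}}

```text
t: 7.15
ee_pos: [0.5807, -0.0004, 0.0771]
eef_rot: [-179.9, 0.1, 54.7]
contact_force: [-3.4, -1.1, 2.1]
width: 0.16
gripper_force: 23.7
```

>>> {"fn": "move_arm", "kwargs": {"targets": [[235,0,0,-0.0004,0.1],[235,0,0,-0.0003,0.1],[235,0,0,-0.0003,0.1],[235,0,0,-0.0003,0.1],[235,0,0,-0.0003,0.1],[235,0,0,-0.0003,0.1],[235,0,0,0,0]]}}

```text
t: 7.85
ee_pos: [0.5805, -0.0001, 0.0789]
eef_rot: [-179.9, 0.1, 20.4]
contact_force: [-4.5, 1.2, 2.8]
width: 0.159
gripper_force: 23.8
```

>>> {"fn": "move_arm", "kwargs": {"targets": [[235,-0.0005,0,-0.0005,0.1],[235,0,0,-0.0004,0.1],[235,0,0,-0.0003,0.1],[235,0,0,-0.0003,0.1],[235,0,0,-0.0003,0.1],[235,0,0,-0.0003,0.1],[235,0,0,0,0]]}}

```text
t: 8.55
ee_pos: [0.5805, 0.0003, 0.0809]
eef_rot: [-180.0, 0.1, -13.9]
contact_force: [-2.9, 1.9, 0.9]
width: 0.162
gripper_force: 23.6
```

Release gently, then rise and look.

>>> {"fn": "move_arm", "kwargs": {"targets": [[215,0,0,0,0],[190,0,0,0,0],[150,0,0,0,0],[120,0,0,0,0],[120,0,0,-0.02,0],[120,0,0,-0.03,0],[120,0,0,-0.03,0],[120,0,0,0,0]]}}

```text
t: 9.35
ee_pos: [0.5838, -0.0016, 0.1652]
eef_rot: [-179.9, -0.4, -14.1]
contact_force: [-0.1, 0.3, 0.2]
width: 0.534
gripper_force: 0.0
```

```bash
python3 look.py w4.png; python3 - <<'E'
import numpy as np,cv2
a=cv2.imread("pics/w4.png");cv2.imwrite("pics/w4c.png",cv2.resize(a[60:360,120:520],None,fx=2,fy=2,interpolation=cv2.INTER_CUBIC))
E
```

```text
t 9.35 pos [ 0.5838 -0.0016  0.1652] [-179.9   -0.4  -14.1] q [-41.8  42.9  54.9 105.1 -42.8  55.  -72. ] F [-0.1  0.3  0.2]
unit 0.69 [324. 188.] [ 0.6021 -0.0117  0.0751]
mark 0.7 [319. 159.] [ 0.617  -0.0112  0.0324]
mark 0.27 [323. 189.] [ 0.6014 -0.0108  0.0746]
knob_grip 0.94 [319. 212.] [ 0.5849 -0.0033  0.0761]
knob_grip 0.71 [363. 195.] [ 0.572  -0.0437  0.0215]
lug 0.62 [440. 205.] [ 0.5548 -0.1043  0.047 ]
bar 0.84 [362. 192.] [ 0.5755 -0.0425  0.0217]
bar 0.74 [163. 392.] [0.5869 0.0471 0.2144]
```

View pics/w4c.png

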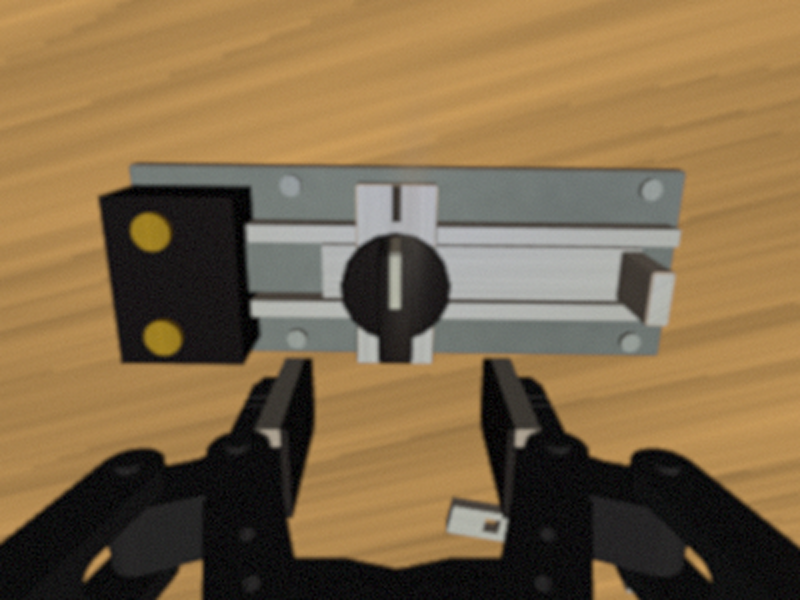

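The line points at the mark (line (395,250)–(395,310), mark (396,200) in the crop). The bar's lug is at (645,288). Now I move behind the lug with shut fingers, turned 90° so that the pads' sides push.

>>> {"fn": "move_arm", "kwargs": {"targets": [[200,0,0.037,0,0],[255,0,0.037,0,0],[255,0,0.037,0,0],[255,-0.001,0.038,0,0],[255,0,0,0,-0.142],[255,0,0,0,-0.142],[255,0,0,0,-0.142],[255,0,0,0,-0.142]]}}

```text
t: 10.45
ee_pos: [0.5432, -0.1449, 0.1607]
eef_rot: [-180.0, 0.1, 18.7]
contact_force: [-0.7, -0.1, 0.1]
width: -0.005
gripper_force: 0.0
```

>>> {"fn": "move_arm", "kwargs": {"targets": [[255,0,0,0,-0.142],[255,0,0,0,-0.142],[255,0,0,0,-0.142],[255,0,0,0,-0.142],[255,0,0,0,-0.142],[255,0,0,0,-0.142],[255,0,0,0,-0.147],[255,0,0,0,0]]}}

```text
t: 11.25
ee_pos: [0.5432, -0.1449, 0.1609]
eef_rot: [-179.9, -0.0, 75.7]
contact_force: [0.2, 0.2, 0.3]
width: 0.001
gripper_force: 0.0
```

```bash
python3 look.py w5.png; python3 - <<'E'
import numpy as np,cv2
a=cv2.imread("pics/w5.png");cv2.imwrite("pics/w5c.png",cv2.resize(a[0:400,120:520],None,fx=1.5,fy=1.5,interpolation=cv2.INTER_CUBIC))
E
```

```text
t 11.25 pos [ 0.5432 -0.1449  0.1609] [-179.9   -0.    75.7] q [-13.1  32.6  31.6 107.4 -22.9  46.4  16.2] F [0.2 0.2 0.3]
unit 0.72 [318.  23.] [ 0.577  -0.0185  0.0492]
mark 0.65 [368.   3.] [ 0.6166 -0.0104  0.0321]
lug 0.95 [318. 152.] [ 0.5549 -0.1053  0.056 ]
lug 0.57 [130. 170.] [ 0.5636 -0.0723  0.2787]
bar 0.85 [321.  64.] [ 0.5733 -0.041   0.0218]
bar 0.58 [144. 123.] [ 0.406  -0.0476  0.0083]
```

View pics/w5c.png

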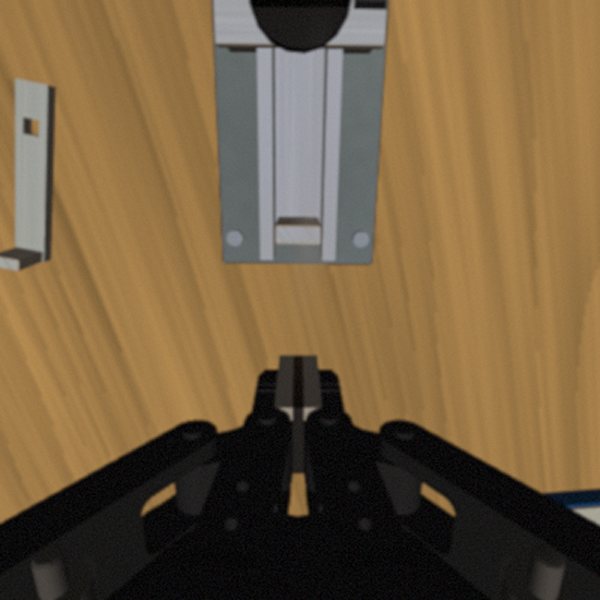

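The tool is lined up behind the lug: lug at (298,232) and closed fingers at (298,380) in the crop. Descend and approach.

>>> {"fn": "move_arm", "kwargs": {"targets": [[255,0,0.001,0.04,0],[255,0,0,0.04,0],[255,0,0,0.02,0],[255,0,0,0.006,0],[255,0.008,0,0,0],[255,0.006,0,0,0],[255,0,0,0,0]]}}

```text
t: 12.25
ee_pos: [0.5496, -0.1298, 0.0566]
eef_rot: [179.9, -0.1, 75.7]
contact_force: [0.1, 0.8, 1.1]
width: 0.002
gripper_force: 0.0
```

>>> {"fn": "move_arm", "kwargs": {"targets": [[255,0.004,0,0,0],[255,0.004,0,0,0],[255,0.004,0,0,0],[255,0.004,0,0,0],[255,0.004,0,0,0],[255,0.004,0,0,0],[255,0.004,0,0,0],[255,0.004,0,0,0]]}}

```text
t: 13.05
ee_pos: [0.5561, -0.1003, 0.0554]
eef_rot: [180.0, 0.0, 75.6]
contact_force: [-0.6, -2.3, 0.8]
width: -0.002
gripper_force: 1.1
```

>>> {"fn": "move_arm", "kwargs": {"targets": [[255,0.003,0,0,0],[255,0.003,0,0,0],[255,0.003,0,0,0],[255,0.001,0,0,0]]}}

```text
t: 13.45
ee_pos: [0.5586, -0.0903, 0.0553]
eef_rot: [-180.0, -0.0, 75.6]
contact_force: [-0.1, -1.8, 1.3]
width: -0.001
gripper_force: 0.9
```

>>> {"fn": "move_arm", "kwargs": {"targets": [[255,0.001,0,0,0],[255,0.001,0,0,0],[255,0.001,0,0,0]]}}

```text
t: 13.75
ee_pos: [0.5592, -0.0879, 0.0554]
eef_rot: [-180.0, 0.0, 75.6]
contact_force: [-0.5, -1.3, -0.3]
width: -0.0
gripper_force: 0.8
```

>>> {"fn": "move_arm", "kwargs": {"targets": [[255,0.001,0,0,0],[255,0.001,0,0,0],[255,0.001,0,0,0]]}}

```text
t: 14.05
ee_pos: [0.56, -0.0849, 0.0554]
eef_rot: [-180.0, -0.0, 75.6]
contact_force: [-0.5, -1.7, 0.8]
width: 0.001
gripper_force: 0.8
```

>>> {"fn": "move_arm", "kwargs": {"targets": [[255,0.001,0,0,0],[255,0.001,0,0,0],[255,0.001,0,0,0]]}}

```text
t: 14.35
ee_pos: [0.5607, -0.0819, 0.0554]
eef_rot: [-180.0, -0.0, 75.6]
contact_force: [-0.4, -1.8, -0.2]
width: -0.003
gripper_force: 0.7
```

>>> {"fn": "move_arm", "kwargs": {"targets": [[255,0.001,0,0,0],[255,0.001,0,0,0]]}}

```text
t: 14.55
ee_pos: [0.5612, -0.08, 0.0554]
eef_rot: [-180.0, -0.0, 75.6]
contact_force: [-0.3, -1.6, 0.9]
width: 0.001
gripper_force: 0.6
```

>>> {"fn": "move_arm", "kwargs": {"targets": [[255,0.001,0,0,0],[255,0.001,0,0,0]]}}

```text
t: 14.75
ee_pos: [0.5617, -0.078, 0.0554]
eef_rot: [-180.0, -0.0, 75.6]
contact_force: [-0.0, -1.0, 0.2]
width: 0.0
gripper_force: 0.6
```

>>> {"fn": "move_arm", "kwargs": {"targets": [[255,0.001,0,0,0],[255,0.001,0,0,0]]}}

```text
t: 14.95
ee_pos: [0.5623, -0.0761, 0.0554]
eef_rot: [180.0, -0.0, 75.6]
contact_force: [-0.3, -0.8, -0.1]
width: 0.0
gripper_force: 0.5
```

>>> {"fn": "move_arm", "kwargs": {"targets": [[255,0.001,0,0,0],[255,0.001,0,0,0]]}}

```text
t: 15.15
ee_pos: [0.5627, -0.0742, 0.0554]
eef_rot: [-180.0, -0.0, 75.6]
contact_force: [-0.3, -0.6, 0.2]
width: -0.002
gripper_force: 0.5
```

>>> {"fn": "move_arm", "kwargs": {"targets": [[255,0.001,0,0,0]]}}

```text
t: 15.25
ee_pos: [0.563, -0.0732, 0.0554]
eef_rot: [-180.0, -0.0, 75.6]
contact_force: [0.0, -0.6, 0.2]
width: -0.002
gripper_force: 0.5
```

>>> {"fn": "move_arm", "kwargs": {"targets": [[255,0.001,0,0,0]]}}

```text
t: 15.35
ee_pos: [0.5632, -0.0723, 0.0554]
eef_rot: [-180.0, -0.0, 75.6]
contact_force: [-1.0, 0.5, -0.0]
width: 0.002
gripper_force: 0.4
```

>>> {"fn": "move_arm", "kwargs": {"targets": [[255,0.001,0,0,0]]}}

```text
t: 15.45
ee_pos: [0.5635, -0.0713, 0.0554]
eef_rot: [-180.0, -0.0, 75.6]
contact_force: [-0.3, -0.6, -1.7]
width: -0.003
gripper_force: 0.4
```

>>> {"fn": "move_arm", "kwargs": {"targets": [[255,0.001,0,0,0]]}}

```text
t: 15.55
ee_pos: [0.5636, -0.0706, 0.0554]
eef_rot: [-180.0, 0.0, 75.6]
contact_force: [-0.9, -2.7, -0.5]
width: 0.003
gripper_force: 1.6
```

>>> {"fn": "move_arm", "kwargs": {"targets": [[255,0.0005,0,0,0],[255,0,0,0,0]]}}

```text
t: 15.75
ee_pos: [0.5636, -0.0706, 0.0554]
eef_rot: [-180.0, 0.0, 75.6]
contact_force: [-1.2, -3.8, -0.0]
width: 0.001
gripper_force: 1.7
```

>>> {"fn": "move_arm", "kwargs": {"targets": [[255,0.0005,0,0,0],[255,0,0,0,0]]}}

```text
t: 15.95
ee_pos: [0.5637, -0.0706, 0.0554]
eef_rot: [180.0, 0.1, 75.6]
contact_force: [-1.5, -5.3, 1.2]
width: 0.003
gripper_force: 2.5
```

The tool has stopped moving and the force is rising, so this is the stop. I add lean in small steps.

>>> {"fn": "move_arm", "kwargs": {"targets": [[255,0.001,0,0,0],[255,0,0,0,0]]}}

```text
t: 16.15
ee_pos: [0.5637, -0.0705, 0.0555]
eef_rot: [180.0, 0.1, 75.5]
contact_force: [-2.4, -7.3, 0.6]
width: -0.001
gripper_force: 3.5
```

>>> {"fn": "move_arm", "kwargs": {"targets": [[255,0.0005,0,0,0],[255,0,0,0,0]]}}

```text
t: 16.35
ee_pos: [0.5637, -0.0705, 0.0555]
eef_rot: [180.0, 0.2, 75.5]
contact_force: [-3.1, -7.7, 1.4]
width: -0.002
gripper_force: 4.0
```

>>> {"fn": "move_arm", "kwargs": {"targets": [[255,0.0007,0,0,0],[255,0,0,0,0],[255,0,0,0,0],[255,0,0,0,0],[255,0,0,0,0],[255,0,0,0,0],[255,0,0,0,0]]}}

```text
t: 17.05
ee_pos: [0.5638, -0.0705, 0.0555]
eef_rot: [180.0, 0.2, 75.5]
contact_force: [-3.4, -8.7, 0.4]
width: -0.001
gripper_force: 4.7
```

About 9.4 N was held for 0.6 s. I back off, rise and check.

>>> {"fn": "move_arm", "kwargs": {"targets": [[255,-0.004,0,0,0],[255,-0.02,0,0,0],[255,-0.02,0,0,0],[255,-0.03,0,-0.02,0],[255,0,0,-0.04,0],[255,0,0,-0.04,0],[255,0,0,-0.03,0],[255,0,0,0,0]]}}

```text
t: 17.85
ee_pos: [0.5492, -0.1389, 0.1896]
eef_rot: [179.6, -0.1, 75.7]
contact_force: [0.1, 0.3, 0.3]
width: 0.001
gripper_force: 0.0
```

```bash
python3 look.py w6.png; python3 - <<'E'
import numpy as np,cv2
a=cv2.imread("pics/w6.png");cv2.imwrite("pics/w6c.png",cv2.resize(a[0:300,120:520],None,fx=2,fy=2,interpolation=cv2.INTER_CUBIC))
E
```

```text
t 17.85 pos [ 0.5492 -0.1389  0.1896] [ 1.796e+02 -1.000e-01  7.570e+01] q [-15.1  30.5  33.3 106.2 -21.8  49.3  14.6] F [0.1 0.3 0.3]
mark 0.82 [351.  23.] [ 0.6134 -0.008   0.0322]
knob_grip 0.92 [314.  14.] [ 0.5826 -0.0053  0.0753]
lug 0.77 [314.  96.] [ 0.5685 -0.0579  0.0579]
bar 0.75 [157. 122.] [ 0.4097 -0.0404  0.0072]
```

View pics/w6c.png

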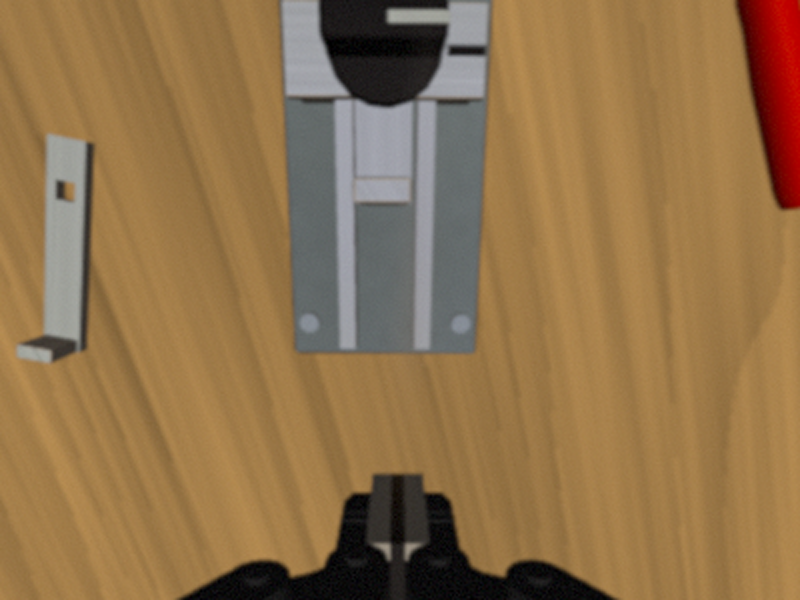

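The lug is at (382,190), about 51 mm in (y ≈ -54 mm). The knob line at (418,16) still points toward the mark; the line and mark appear offset only because the knob stands higher.

```bash
python3 -c "
from rig import r
print(r.finish_job())"
```

```text
the job is handed in; nothing more can be done
None
```

The job is handed in: the knob is turned clockwise to the mark and released, and the bar is pushed about 51 mm onto the hidden stop and leaned on with about 9.4 N for 0.6 s; I got no verdict back from the judging.

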